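# Ratchet the filter press shut and snug it

### The arm

A 7-joint arm with a two-finger parallel gripper is mounted at the origin on the work surface. World frame = base frame: x ahead of the robot, y to its left, z up, the work surface at z = 0. Lengths are in m, angles in rad, forces in N, time in s.
With the tool pointing down it reaches from about 0.4 to 0.85 m from the base axis. Payload 4.5 kg.
Tool frame: the origin (TCP) lies between the finger pads; the fingertips stand 19 mm ahead of it and the grasp point (between the pads) is the TCP; z points along the fingers, y is the direction in which the jaws open and shut (so a half turn about z gives the same grasp; the last joint's range is limited). The gripper opens to 88 mm and grips with 3 to 60 N. Pads are 18 mm wide; open, the fingers measure 123 mm over their backs; the gripper's body (75 mm by 187 mm) begins 45 mm behind the grasp point.
Start: joints at [1.279, 0.689, -0.195, 1.565, 0.157, 0.902, -0.215], TCP at [0.2, -0.592, 0.258] pointing down, gripper open.
Joint ranges: [-3.01, 3.01], [-0.46, 2.08], [-1.47, 1.51], [0.13, 2.56], [-1, 4.14], [0.04, 2.09], [-2.66, 2.66]. Speed limits (rad/s): [2.57, 2.57, 3.14, 3.14, 3.14, 3.14, 3.14].

### API

Orientations are given as a unit quaternion [x, y, z, w].
In Python, from plant import status, snapshot, finish_job, cut_out, tip_of gives the robot as it stands. The module is installed in compiled form; this text tells all that it offers.
- The arm moves only by the tool carry_out, never from a script. Its arguments are lists of equal length, an entry for each row: "linear": the shift along the world's x, y, z in m, a list of three; "roll": the turn about the world's z in rad. A call has 1 to 8 rows; each row is the pose to reach, as a shift and turn from the pose measured when the call began; what a row does not reach only later rows make up. A row lasts 1/12 s, in which the tool goes at most 41.7 mm and 7.16 degrees, less where a joint would pass 70% of its speed; a pose out of reach is approached as far as the arm can. A call with a gripper value outside its range is refused whole. "gripper" is the opening, from 0 (shut) to 1 (fully open), set as the call begins (left out, the last holds). The fingers move at their own pace and stop on an object; "grip_force" is the grip in N (left out, the last holds). Time passes only in rows, so rows that repeat a pose let the fingers close. It gives the time, the measured TCP pose, the force and the opening at its end, in the units of the state.
- status.get_state(): the state, without advancing time (a new reading comes with each control period).
- snapshot(name): name is "scene" or "top" or "wrist"; returns a dict with "img" (480x640x3 uint8, red, green, blue), "range_z" (480x640 float32, m along the optical axis (not along the pixel's ray), 0 where there is no reading), "fx", "fy", "cx", "cy" (pixels), "world_from_camera" (4x4, takes a point from camera to world coordinates). Camera axes: x right, y down, z forward; pixel columns grow to the right and rows downward; lengths in m; the calibration is good to about 2 mm. A picture is of the moment at which its call begins.
- finish_job(): hands the job in, once; it reports no verdict.
Trained networks look in a picture, given as the dict that the camera call returned (one of the last four; its "shot" number tells which), for a name from the list of things; names that differ only in an ending like _2 or _b are one class to them, and where a whole thing is asked for, a point or a joint stands for the part that bears it (a point fixed in the world has none). Each returns a list of dicts, best first, with "confidence" (0 to 1); they miss things now and then, are a little off and sometimes report something else, mostly with a low value. They report only what shows in the picture. A call takes as long as a camera call.
- cut_out(picture, query): "region" (480x640 bool, what is visible of it) and "pixel" ([column, row] in pixels, amid what is visible of it).
- tip_of(picture, query): "pixel" ([column, row] in pixels: a listed point, or the origin of a listed thing).
The state is a dict: "clock": time; "q": joint angles; "qd": joint speeds; "joint_torque": joint torques, N m; "tool_pos": TCP position; "eef_rot": TCP orientation; "contact_force": force on the tool from outside, world axes, zero at the start; "moment": the same for the moment, N m; "opening": opening from 0.0 (shut) to 1.0 (fully open).
Only numpy, scipy, OpenCV 4.12 (cv2) and the standard library are available. Lean on these libraries where they do the work, as an engineer would, in place of code of your own. Each camera call takes 0.05 s, during which the arm holds its last target.

### The job

Tighten the screw of the filter press on the lab bench: work its ratchet lever back and forth between the two tie rods (clockwise seen from above tightens, swinging back only clicks) until the foot is down on the filter cell and the screw stops. Then hold the lever gently snug against the tight screw for a moment with roughly 10 to 15 newtons at the grip, never harder, or the seal is crushed. Finally swing the lever back anticlockwise to rest against its rod, let go, and leave the glassware and bottles alone.

Things in the scene. Friction and masses are not known exactly. Their poses are not given: they have to be found in the camera images.
- press: Bench filter press, fixed, may be turned. Grey base 200 x 200 x 20 mm, aluminium top plate 135 x 140 mm up to 129 mm height, four steel tie rods of 12 mm diameter: the front two at x = -52, y = +54 and -54 mm, up to 175 mm high, the rear two up to 145 mm. Origin: centre of the base's underside, on the screw axis; z up; the lever points towards -x
- press_axis (a point): Point on the vertical screw axis, 183 mm above the bench, at the height of the grip's middle. The lever head around it reaches up to 168 mm
- lever (a joint): Ratchet lever angle (rad) about the screw axis, growing clockwise seen from above; 0: arm along the press's -x. Stopped by the front rods at +0.6 (+y rod) and -0.6 (-y rod). Arm 18 mm wide, 147 to 157 mm high. Clockwise drives the screw (about 3 N at the grip); anticlockwise only clicks (2 N), a tooth each 0.314 rad, so up to a tooth of each forward swing is lost. Stays where left
- grip_mid (a point): Middle of the black upright plastic grip at the end of the lever: 22 mm diameter, 52 mm tall, from 157.5 to 209.5 mm height, 130 mm from the screw axis. The grip spins freely on the lever, so the fingers need not turn with the lever
- wheel: Dark steel ratchet wheel on the screw, 66 mm diameter, 20 saw teeth, under the lever head, 130 to 143 mm high. Origin: on the axis at its underside. At the start the screw is 1.6 to 2.2 rad short of tight, so two swings or more. Where it is tight is not marked but felt as a springy stop: past it the pull at the grip rises by about 1.6 N per mm, and it springs back a little when eased
- pawl: Sprung steel pawl with a brass end in the tail of the lever, opposite the arm, sliding radially 30 to 36 mm from the axis. It carries the whole tightening load: 35 N on its tooth when the grip is pulled tangentially with 8 N against the tight screw, 74 N at 15 N, 136 N at 23 N
- foot_face (a point): Centre of the underside of the 44 mm round steel foot below the screw. It sinks 1.6 mm for each rad of screw turn and stands 82 mm above the bench, on the cell's lid, when tight
- wash_bottle: White plastic bottle, 64 mm diameter, 150 mm tall, bystander. Origin: centre of its underside
- beaker: Clear glass beaker, 72 mm diameter, 90 mm tall, bystander. Origin: centre of its underside
- jar: Amber glass jar with a white cap, 60 mm diameter, 80 mm tall, bystander. Origin: centre of its underside

How it is judged:
By the outcome, as a careful person would: the job done as asked, in the order asked, and still so for the second after the job is handed in, with the robot touching nothing.
It also fails if it takes over 64 s, if anything falls off the work surface, if the arm or the gripper's body presses on something with over 40 N, if the wrist force passes 120 N, or if a joint passes its speed limit or range.

## Working session

There is one attempt and no reset: what is moved stays moved. The work goes in short steps, Python scripts to look and compute and a tool call to move; the robot and the scene stay as the last step left them, time stands still between calls to the robot, and variables do not carry over. Pictures are saved under pics/ and viewed, and the job is handed in when it is done.

Besides the shell and the picture viewer there is one more tool, called after ">>>" as name([rows], argument=value, ...), one row to a line, values as JSON. carry_out: Moves the arm, as the interface text tells. Its arguments: {"type":"object","properties":{"linear":{"type":"array"},"roll":{"type":"array"},"gripper":{"type":"number"},"grip_force":{"type":"number"}},"required":["linear","roll"]}

```bash
mkdir -p pics; cat > h.py <<'E'
import numpy as np, cv2
from plant import status, snapshot, finish_job, cut_out, tip_of
def save(p,n,pts=()):
    im=cv2.cvtColor(p['img'],cv2.COLOR_RGB2BGR).copy()
    for q in pts: cv2.circle(im,(int(q[0]),int(q[1])),4,(0,0,255),1)
    cv2.imwrite('pics/'+n,im)
def ray(p,px):
    T=p['world_from_camera'];d=np.array([(px[0]-p['cx'])/p['fx'],(px[1]-p['cy'])/p['fy'],1.])
    return T[:3,3],T[:3,:3]@d
def atz(p,px,z):
    o,d=ray(p,px);return o+d*(z-o[2])/d[2]
def cloud(p):
    v,u=np.mgrid[:480,:640];z=p['range_z']
    c=np.stack([(u-p['cx'])/p['fx']*z,(v-p['cy'])/p['fy']*z,z],-1)
    T=p['world_from_camera'];return c@T[:3,:3].T+T[:3,3]
E
python3 - <<'E'
from h import *
np.set_printoptions(precision=4,suppress=True)
s=status.get_state();print(s)
for n in ['top','scene']:
    p=snapshot(n);pts=[]
    for q,z in [('grip_mid',.183),('press_axis',.183),('press',0),('wheel',.13),('foot_face',.085),('wash_bottle',0),('beaker',0),('jar',0)]:
        for r in tip_of(p,q)[:2]:
            pts.append(r['pixel']);print(n,q,np.array(r['pixel']),round(r['confidence'],2),atz(p,r['pixel'],z))
    save(p,n+'0.png',pts)
    C=cloud(p)
    for q in ['lever','grip_mid','wash_bottle','beaker','jar']:
        for r in cut_out(p,q)[:1]:
            m=r['region']&(p['range_z']>0);P=C[m];print(n,q,r['confidence'],m.sum(),np.percentile(P,[2,50,98],axis=0).tolist() if len(P) else None)
E
```

```text
{'clock': 0.0, 'q': array([ 1.2788,  0.6899, -0.1945,  1.5664,  0.1573,  0.9025, -0.2151]), 'qd': array([ 0.0012,  0.0005, -0.0015,  0.002 ,  0.0003, -0.0009, -0.0001]), 'joint_torque': array([ -0.0004, -52.7566,  -1.2671, -15.3431,  -0.0527,   0.0065,
         0.0002]), 'tool_pos': array([ 0.1998, -0.5916,  0.2569]), 'eef_rot': array([ 0.9868,  0.1622, -0.0002, -0.0009]), 'contact_force': array([-0.2357, -0.3318, -1.5881]), 'moment': array([-0.0052, -0.0265,  0.0378]), 'opening': 1.001040965506261}
top grip_mid [280.  283.2] 0.87 [0.4935 0.0585 0.183 ]
top press_axis [286.8 218.6] 0.59 [0.6261 0.0477 0.183 ]
top press [289.6 233.8] 0.71 [0.6233 0.0472 0.    ]
top wheel [288.1 224.1] 0.86 [0.6241 0.0467 0.13  ]
top foot_face [280.3 279.9] 0.39 [0.5062 0.0628 0.085 ]
top wash_bottle [165.  207.5] 0.85 [0.6831 0.3522 0.    ]
top beaker [165.2 267.6] 0.74 [0.5365 0.3427 0.    ]
top jar [443.6 243.1] 0.76 [ 0.6068 -0.3267  0.    ]
top lever 0.68 965 [[0.48631285927558654, 0.02528315317864426, 0.14153537736890234], [0.5938069453025269, 0.04602272813033917, 0.1576831511758341], [0.68046296
[... 1739 characters left out ...]
461411, 0.05863981322246811, 0.20796795094253054]]
scene wash_bottle 0.62 922 [[0.6402531867394181, 0.30979248191511494, -0.0019289348603072868], [0.6904663521794678, 0.32562571085326186, 0.0793572908958744], [0.7129401148268065, 0.40928781510612694, 0.14953993022272874]]
scene beaker 0.58 733 [[0.49931974706939564, 0.2943621928150282, 0.0025342618624189495], [0.5340055349310415, 0.3202170624604427, 0.0599658354861996], [0.5660641427828782, 0.3629630859516112, 0.08989273156586222]]
scene jar 0.66 876 [[0.574995688918713, -0.35741364318484614, -0.001420110970016042], [0.6171412974039372, -0.3335362182591507, 0.06914696313487056], [0.6335093328789969, -0.2961544905434661, 0.08204921306471102]]
```

View pics/top0.png

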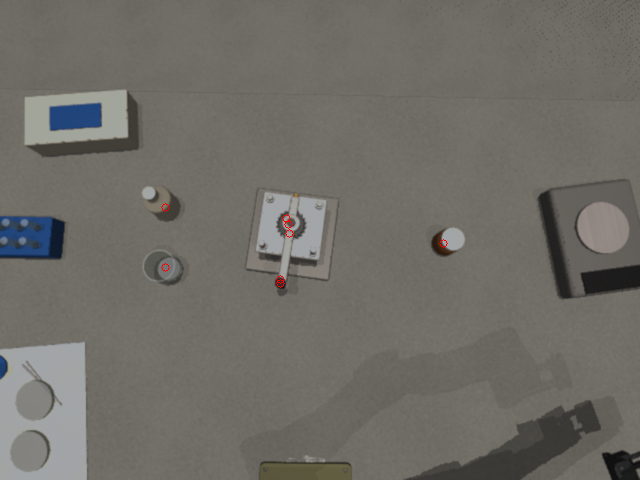

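View pics/scene0.png

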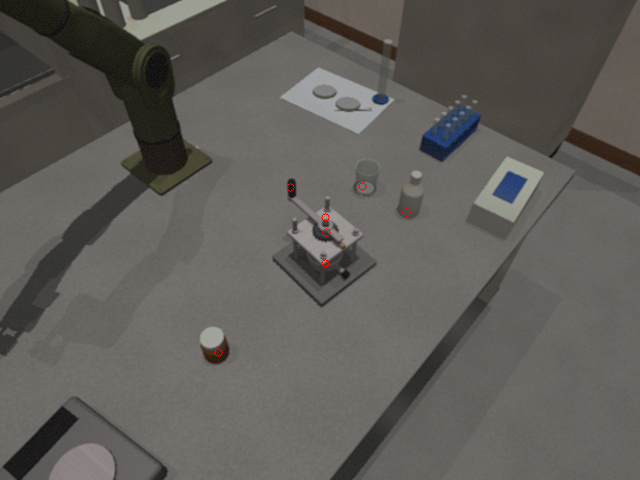

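```bash
python3 - <<'E'
from h import *
np.set_printoptions(precision=4,suppress=True)
p=snapshot('top');C=cloud(p).reshape(-1,3);ok=(p['range_z']>0).ravel()
x,y,z=C.T
near=ok&(abs(x-.61)<.2)&(abs(y-.047)<.16)
# grip top
m=near&(z>.2);P=C[m];print('top grip',m.sum(),P.mean(0),P.min(0),P.max(0))
m=near&(z>.165)&(z<.2);print('rods175',C[m][:60:2])
for lo,hi,n in[(.122,.134,'plate'),(.012,.026,'base'),(.14,.149,'rear')]:
    m=near&(z>lo)&(z<hi);r=cv2.minAreaRect((C[m][:,:2]*1000).astype(np.float32));print(n,m.sum(),r)
im=cv2.cvtColor(p['img'],cv2.COLOR_RGB2BGR)[150:340,200:380];cv2.imwrite('pics/topz.png',cv2.resize(im,None,fx=3.1,fy=3.1,interpolation=2))
E
```

```text
top grip 93 [0.494  0.0574 0.2086] [0.4845 0.0474 0.2046] [0.5043 0.0673 0.2131]
rods175 [[0.6301 0.0437 0.1688]
 [0.6305 0.0396 0.1675]
 [0.6273 0.0456 0.1725]
 [0.6285 0.0417 0.1665]
 [0.6275 0.0373 0.172 ]
 [0.6256 0.0478 0.17  ]
 [0.6258 0.0436 0.1692]
 [0.6262 0.0395 0.1674]
 [0.6263 0.0353 0.1675]
 [0.624  0.0478 0.1672]
 [0.6242 0.0416 0.1668]
 [0.6237 0.0373 0.1699]
 [0.6216 0.0477 0.1687]
 [0.6217 0.0435 0.1689]
 [0.6223 0.0395 0.1659]
 [0.6221 0.0352 0.1674]
 [0.6196 0.0477 0.1684]
 [0.6198 0.0435 0.1674]
 [0.6199 0.0394 0.167 ]
 [0.6201 0.0352 0.1665]
 [0.6171 0.0476 0.1704]
 [0.6179 0.0435 0.1663]
 [0.6176 0.0393 0.1685]
 [0.6173 0.0351 0.1706]
 [0.6156 0.0456 0.1669]
 [0.6155 0.0413 0.1681]
 [0.6159 0.0372 0.1661]
 [0.6138 0.0414 0.1653]
 [0.5819 0.1002 0.1748]
 [0.5802 0.1045 0.1719]]
plate 2816 ((622.695068359375, 40.3095703125), (139.8905029296875, 135.2469940185547), 83.34806823730469)
base 2763 ((622.982421875, 40.541725158691406), (200.05120849609375, 200.5665740966797), 83.23928833007812)
rear 292 ((622.021240234375, 38.09385299682617), (117.3744888305664, 134.52899169921875), 86.1135025024414)
```

View pics/topz.png

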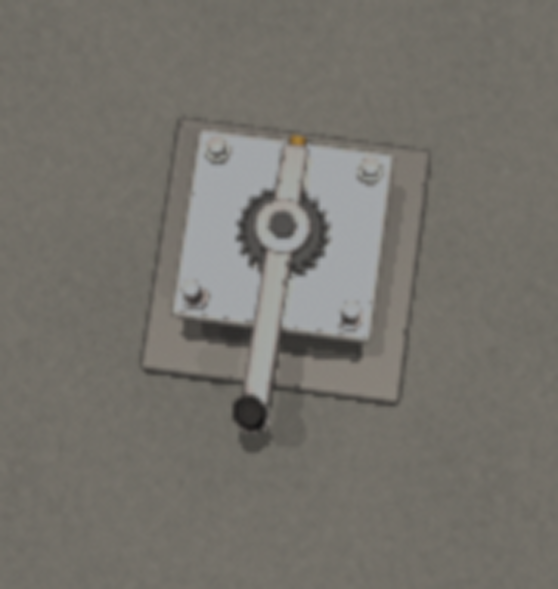

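The top view shows the press axis at about (0.6225, 0.041) and the press yaw at about -0.117. The grip is at (0.494, 0.0574), 130 mm from the axis, so the lever is near 0. I'll approach over the grip with the jaws tangential.

>>> carry_out([
  [0.03,0.03,0],
  [0.06,0.06,0],
  [0.09,0.09,0],
  [0.12,0.12,0],
  [0.15,0.15,0],
  [0.18,0.18,0],
  [0.21,0.21,0],
  [0.23,0.24,0],
], roll=[-0.06,-0.12,-0.18,-0.24,-0.3,-0.35,-0.4,-0.447], gripper=1)

```text
clock: 2.12
tool_pos: [0.4324, -0.351, 0.258]
eef_rot: [0.998, -0.062, 0.001, 0.0]
contact_force: [1.3, -0.9, 0.7]
opening: 0.997
```

```bash
cat > st.py <<'E'
from h import *
import sys
np.set_printoptions(precision=4,suppress=True)
s=status.get_state()
A=np.array([.6225,.041]);t=s['tool_pos'];d=t[:2]-A;a=np.arctan2(d[1],-d[0]);tg=np.array([np.sin(a),np.cos(a)])
rd=np.array([-np.cos(a),np.sin(a)]);f=s['contact_force']
q=s['eef_rot'];from scipy.spatial.transform import Rotation as R
yy=R.from_quat(q).as_matrix()[:,1]
print('t',round(s['clock'],2),'pos',t,'r',np.hypot(*d).round(4),'theta',round(a-.117,3),'F',f,'Ftan(cw)',round(f[:2]@tg,2),'Frad',round(f[:2]@rd,2),'open',round(s['opening'],3),'yang',np.arctan2(yy[1],yy[0])%np.pi,'q',s['q'])
E
python3 st.py
```

```text
t 2.12 pos [ 0.4324 -0.351   0.258 ] r 0.4357 theta -1.236 F [ 1.2509 -0.9325  0.7147] Ftan(cw) -1.53 Frad 0.29 open 0.997 yang 1.4474549453981282 q [ 0.6171  0.5941 -0.0295  1.7809  0.0236  0.7647 -1.1184]
```

>>> carry_out([
  [0.006,0.04,0],
  [0.012,0.08,0],
  [0.018,0.12,0],
  [0.024,0.16,0],
  [0.03,0.2,0],
  [0.036,0.24,0],
  [0.042,0.28,0],
  [0.048,0.32,0],
], roll=[0,0,0,0,0,0,0,0])

```text
clock: 2.78
tool_pos: [0.4805, -0.029, 0.2582]
eef_rot: [0.998, -0.062, 0.001, 0.0]
contact_force: [1.6, -1.0, 0.2]
opening: 1.001
```

```bash
python3 st.py
```

```text
t 2.78 pos [ 0.4805 -0.029   0.2582] r 0.1583 theta -0.575 F [ 1.6304 -1.0445  0.1821] Ftan(cw) -1.66 Frad -1.0 open 1.001 yang 1.4473568142921633 q [-0.045   0.5021  0.0133  1.995  -0.0089  0.6419 -1.7204]
```

>>> carry_out([
  [0.005,0.03,0],
  [0.01,0.06,0],
  [0.0135,0.0864,0],
  [0.0135,0.0864,0],
  [0.0135,0.0864,0],
], roll=[0,0,0,0,0])

```text
clock: 3.2
tool_pos: [0.4942, 0.0593, 0.2582]
eef_rot: [0.998, -0.06, 0.001, 0.0]
contact_force: [-0.6, -2.0, -0.3]
opening: 1.001
```

```bash
python3 st.py; python3 - <<'E'
from h import *
p=snapshot('wrist');r=tip_of(p,'grip_mid');print([(x['pixel'],x['confidence'],atz(p,x['pixel'],.183)) for x in r[:2]])
save(p,'w1.png',[x['pixel'] for x in r[:1]])
C=cloud(p);m=(p['range_z']>0)&(C[...,2]>.2)&(C[...,2]<.216)&(np.hypot(C[...,0]-.494,C[...,1]-.0574)<.03)
if m.sum(): P=C[m];print(m.sum(),P.mean(0),P.min(0),P.max(0))
E
```

```text
t 3.2 pos [0.4942 0.0593 0.2582] r 0.1296 theta 0.025 F [-0.5877 -2.0316 -0.2684] Ftan(cw) -2.09 Frad 0.29 open 1.001 yang 1.4515537183236635 q [-0.2296  0.5216  0.026   1.9509 -0.0194  0.6665 -1.8818]
[([318.8, 262.2], 0.71, array([0.49494642, 0.05674214, 0.183     ]))]
1527 [0.49600179 0.05710381 0.20812114] [0.48395125 0.0463566  0.20001552] [0.50540221 0.06799685 0.21094861]
```

View pics/w1.png

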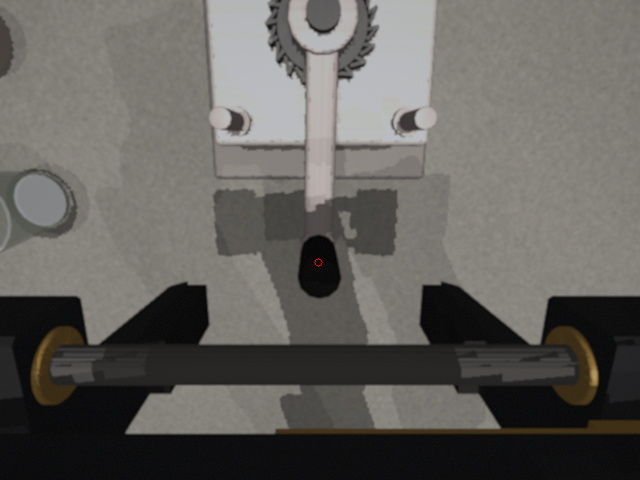

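The wrist view shows the grip at pixel (319,262), centred between the jaws, and the two front rods at (230,120) and (415,120). I'll descend next, keeping the tips above rod height.

>>> carry_out([
  [0.0005,-0.001,-0.012],
  [0.001,-0.002,-0.025],
  [0.001,-0.002,-0.038],
  [0.001,-0.002,-0.05],
  [0.001,-0.002,-0.06],
  [0.001,-0.002,-0.061],
  [0.001,-0.002,-0.061],
], roll=[0,0,0,0,0,0,0])

```text
clock: 3.88
tool_pos: [0.4945, 0.0528, 0.197]
eef_rot: [0.998, -0.063, 0.001, 0.001]
contact_force: [0.8, -0.1, -0.2]
opening: 0.997
```

```bash
python3 st.py
```

```text
t 3.88 pos [0.4945 0.0528 0.197 ] r 0.1285 theta -0.025 F [ 0.8383 -0.1459 -0.2472] Ftan(cw) -0.07 Frad -0.85 open 0.997 yang 1.4439467921814209 q [-0.2142  0.6207  0.0211  2.0147 -0.0193  0.5059 -1.8778]
```

>>> carry_out([
  [0,0,0],
  [0,0,0],
  [0,0,0],
  [0,0,0],
  [0,0,0],
  [0,0,0],
], roll=[0,0,0,0,0,0], gripper=0.15, grip_force=25)

```text
clock: 4.38
tool_pos: [0.4946, 0.0529, 0.1972]
eef_rot: [0.998, -0.063, 0.001, 0.001]
contact_force: [-0.8, 0.6, -0.8]
opening: 0.571
```

```bash
python3 st.py
```

```text
t 4.38 pos [0.4946 0.0529 0.1972] r 0.1284 theta -0.024 F [-0.806   0.5623 -0.8449] Ftan(cw) 0.49 Frad 0.85 open 0.571 yang 1.4441461708343597 q [-0.2143  0.6203  0.0211  2.0146 -0.0193  0.506  -1.8777]
```

>>> carry_out([
  [0.0005,0.0045,0],
  [0.0005,0.0045,0],
  [0.0005,0.0045,0],
  [0.0005,0.0045,0],
  [0.0005,0.0045,0],
  [0.0005,0.0045,0],
  [0.0005,0.0045,0],
  [0.0005,0.0045,0],
], roll=[0,0,0,0,0,0,0,0])

```text
clock: 5.05
tool_pos: [0.4951, 0.0574, 0.1972]
eef_rot: [0.998, -0.063, 0.001, 0.001]
contact_force: [0.3, 0.1, -0.4]
opening: 0.237
```

```bash
python3 st.py
```

```text
t 5.05 pos [0.4951 0.0574 0.1972] r 0.1285 theta 0.011 F [ 0.28    0.1298 -0.3652] Ftan(cw) 0.16 Frad -0.26 open 0.237 yang 1.4440631733961595 q [-0.2237  0.6213  0.0223  2.0118 -0.0209  0.5079 -1.8849]
```

Gripped: opening 0.237 is 21 mm. Next, waypoints for the swings.

```bash
cat > wp.py <<'E'
from h import *
import sys
A=np.array([.6235,.041]);r=.129
t=status.get_state()['tool_pos'][:2]
for th in map(float,sys.argv[1:]):
    a=th+.117;g=A+r*np.array([-np.cos(a),np.sin(a)]);print(th,(g-t).round(4).tolist(),end='; ')
print()
E
python3 wp.py .07 .14 .21 .28 .35 .42 .48 .54 .56
```

```text
0.07 [0.0017, 0.0076]; 0.14 [0.0037, 0.0164]; 0.21 [0.0063, 0.025]; 0.28 [0.0095, 0.0335]; 0.35 [0.0132, 0.0417]; 0.42 [0.0176, 0.0496]; 0.48 [0.0217, 0.0561]; 0.54 [0.0263, 0.0624]; 0.56 [0.0279, 0.0644];
```

>>> carry_out([
  [0.0017,0.0076,0],
  [0.0037,0.0164,0],
  [0.0063,0.025,0],
  [0.0095,0.0335,0],
  [0.0132,0.0417,0],
  [0.0176,0.0496,0],
  [0.0217,0.056,0],
  [0.0217,0.056,0],
], roll=[0,0,0,0,0,0,0,0])

```text
clock: 5.72
tool_pos: [0.5183, 0.1153, 0.1972]
eef_rot: [0.998, -0.062, 0.002, 0.001]
contact_force: [1.0, -2.1, 1.2]
opening: 0.244
```

```bash
python3 st.py; python3 - <<'E'
from h import *
p=snapshot('wrist');save(p,'w2.png')
p=snapshot('top');im=cv2.cvtColor(p['img'],cv2.COLOR_RGB2BGR)[150:340,200:380];cv2.imwrite('pics/t2.png',cv2.resize(im,None,fx=3,fy=3,interpolation=2))
E
python3 wp.py .54 .56 .4 .3 .2 .1 0 -.1 -.2 -.3 -.4
```

```text
t 5.72 pos [0.5183 0.1153 0.1972] r 0.128 theta 0.503 F [ 1.0377 -2.1224  1.1952] Ftan(cw) -1.13 Frad -2.08 open 0.244 yang 1.4459358362667396 q [-0.3299  0.6534  0.037   1.9208 -0.0373  0.5652 -1.9648]
0.54 [0.0038, 0.0055]; 0.56 [0.0054, 0.0075]; 0.4 [-0.0062, -0.0096]; 0.3 [-0.012, -0.0211]; 0.2 [-0.0166, -0.0331]; 0.1 [-0.02, -0.0455]; 0.0 [-0.0222, -0.0583]; -0.1 [-0.0231, -0.0711]; -0.2 [-0.0226, -0.084]; -0.3 [-0.0209, -0.0968]; -0.4 [-0.0179, -0.1093];
```

View pics/w2.png

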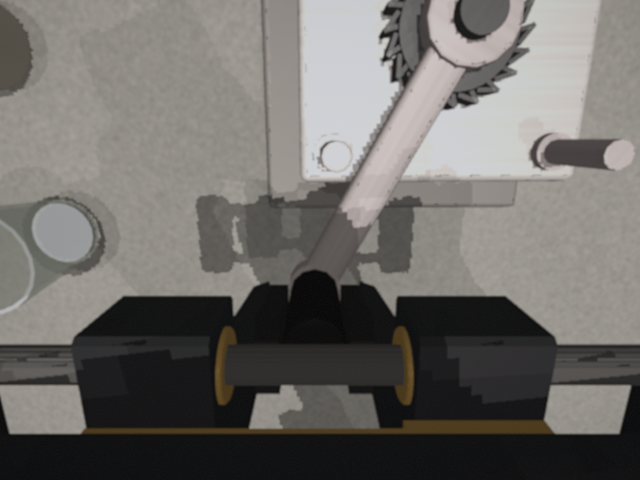

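The lever follows the grip and lies close to the +y rod (335,155). I'll go a little further, then swing back.

>>> carry_out([
  [0.0042,0.006,0],
  [0.0042,0.006,0],
  [-0.0062,-0.0096,0],
  [-0.012,-0.0211,0],
  [-0.0166,-0.0331,0],
  [-0.02,-0.0455,0],
  [-0.0222,-0.0583,0],
  [-0.0231,-0.0711,0],
], roll=[0,0,0,0,0,0,0,0])

```text
clock: 6.48
tool_pos: [0.4938, 0.0423, 0.1972]
eef_rot: [0.998, -0.063, 0.001, 0.001]
contact_force: [1.4, 0.3, -2.0]
opening: 0.241
```

```bash
python3 st.py; python3 wp.py -.2 -.3 -.4 -.48 -.54 -.55 
```

```text
t 6.48 pos [0.4938 0.0423 0.1972] r 0.1287 theta -0.107 F [ 1.3889  0.3087 -2.0415] Ftan(cw) 0.32 Frad -1.39 open 0.241 yang 1.4445695990611056 q [-0.1899  0.618   0.0166  2.0205 -0.0167  0.5012 -1.8588]
-0.2 [0.0012, -0.012]; -0.3 [0.0029, -0.0247]; -0.4 [0.0059, -0.0373]; -0.48 [0.0091, -0.0471]; -0.54 [0.0121, -0.0542]; -0.55 [0.0126, -0.0554];
```

>>> carry_out([
  [0.0012,-0.012,0],
  [0.0029,-0.0247,0],
  [0.0059,-0.0373,0],
  [0.0091,-0.0471,0],
  [0.0121,-0.0542,0],
  [0.0121,-0.0542,0],
], roll=[0,0,0,0,0,0])

```text
clock: 6.98
tool_pos: [0.5054, -0.0143, 0.1972]
eef_rot: [0.998, -0.065, 0.0, 0.001]
contact_force: [-1.8, -0.6, 1.5]
opening: 0.24
```

```bash
python3 st.py; python3 wp.py -.57; python3 - <<'E'
from h import *
p=snapshot('wrist');save(p,'w3.png')
E
```

```text
t 6.98 pos [ 0.5054 -0.0143  0.1972] r 0.1295 theta -0.558 F [-1.8412 -0.6055  1.5279] Ftan(cw) 0.24 Frad 1.92 open 0.24 yang 1.441461227361601 q [-0.0662  0.6279  0.0028  1.9905  0.0017  0.5225 -1.7655]
-0.57 [0.0021, -0.0012];
```

View pics/w3.png

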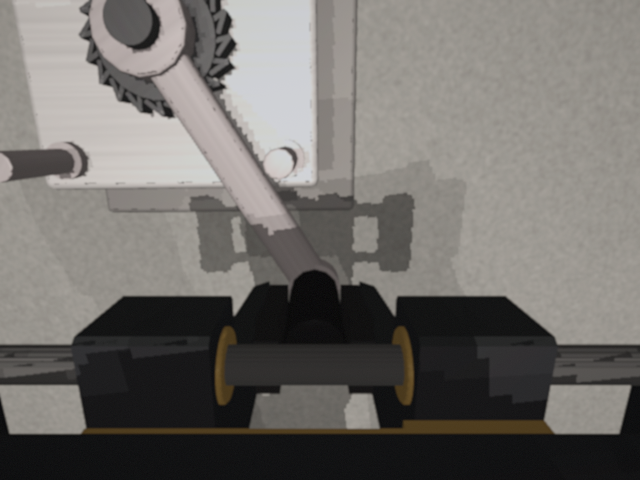

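The lever is near the -y rod (280,160). The second forward swing can't reach tight before about θ=+0.45, so I'll go fast up to 0.4.

```bash
python3 wp.py -.5 -.4 -.3 -.2 -.1 0 .1 .2  .3 .4
```

```text
-0.5 [-0.0012, 0.0063]; -0.4 [-0.0054, 0.0184]; -0.3 [-0.0084, 0.031]; -0.2 [-0.0101, 0.0438]; -0.1 [-0.0105, 0.0567]; 0.0 [-0.0097, 0.0695]; 0.1 [-0.0075, 0.0822]; 0.2 [-0.0041, 0.0947]; 0.3 [0.0005, 0.1067]; 0.4 [0.0063, 0.1182];
```

>>> carry_out([
  [-0.0012,0.0063,0],
  [-0.0054,0.0184,0],
  [-0.0084,0.031,0],
  [-0.0101,0.0438,0],
  [-0.0105,0.0567,0],
  [-0.0097,0.0695,0],
  [-0.0075,0.0822,0],
  [-0.0041,0.0947,0],
], roll=[0,0,0,0,0,0,0,0])

```text
clock: 7.7
tool_pos: [0.5009, 0.0819, 0.1972]
eef_rot: [0.998, -0.064, 0.0, 0.002]
contact_force: [2.2, -4.8, -1.2]
opening: 0.243
```

```bash
python3 st.py; python3 wp.py .25 .3 .35 .4
```

```text
t 7.7 pos [0.5009 0.0819 0.1972] r 0.1283 theta 0.208 F [ 2.2364 -4.8135 -1.2479] Ftan(cw) -3.85 Frad -3.65 open 0.243 yang 1.442994185654432 q [-0.2737  0.6306  0.0301  1.9853 -0.0288  0.5262 -1.9231]
0.25 [0.0022, 0.0054]; 0.3 [0.0047, 0.0113]; 0.35 [0.0074, 0.0172]; 0.4 [0.0105, 0.0228];
```

>>> carry_out([
  [0.0022,0.0054,0],
  [0.0047,0.0113,0],
  [0.0074,0.0172,0],
  [0.0105,0.0228,0],
  [0.0105,0.0228,0],
], roll=[0,0,0,0,0])

```text
clock: 8.12
tool_pos: [0.5122, 0.106, 0.1972]
eef_rot: [0.998, -0.063, 0.001, 0.001]
contact_force: [0.4, -1.6, -0.0]
opening: 0.236
```

```bash
cat > avg.py <<'E'
from h import *
import sys
n=int(sys.argv[1]) if len(sys.argv)>1 else 6
A=np.array([.6235,.041]);L=[]
for i in range(n):
    s=status.get_state();t=s['tool_pos'];d=t[:2]-A;a=np.arctan2(d[1],-d[0]);f=s['contact_force'][:2]
    L.append([a-.117,np.hypot(*d),f@[np.sin(a),np.cos(a)],f@[-np.cos(a),np.sin(a)],s['contact_force'][2]])
    if i<n-1: snapshot('wrist')
L=np.array(L);print(round(s['clock'],2),'th r Ftan Frad Fz',L.mean(0).round(4),'sd',L.std(0).round(3), 'Ft',L[:,2].round(1))
E
python3 avg.py; python3 wp.py .44 .48 .52 .55
```

```text
8.37 th r Ftan Frad Fz [ 0.4053  0.1289 -0.2736 -1.2867 -0.6766] sd [0.003 0.    0.476 0.42  0.873] Ft [-1.2 -0.5 -0.3 -0.2  0.1  0.3]
0.44 [0.0024, 0.0042]; 0.48 [0.0052, 0.0086]; 0.52 [0.0082, 0.0128]; 0.55 [0.0106, 0.0159];
```

>>> carry_out([
  [0.0024,0.0042,0],
  [0.0052,0.0086,0],
], roll=[0,0])

```text
clock: 8.53
tool_pos: [0.5163, 0.1125, 0.1972]
eef_rot: [0.998, -0.065, 0.0, 0.002]
contact_force: [-0.6, -3.5, -0.3]
opening: 0.244
```

```bash
python3 avg.py 3; python3 wp.py  .52 .56
```

```text
8.63 th r Ftan Frad Fz [ 0.4813  0.1288 -2.053  -1.9188 -0.8513] sd [0.007 0.    0.857 0.309 0.462] Ft [-3.3 -1.5 -1.4]
0.52 [0.0024, 0.0037]; 0.56 [0.0056, 0.0078];
```

>>> carry_out([
  [0.0024,0.0037,0],
  [0.005,0.007,0],
  [0.005,0.007,0],
], roll=[0,0,0])

```text
clock: 8.88
tool_pos: [0.5232, 0.1217, 0.1972]
eef_rot: [0.998, -0.063, 0.002, 0.001]
contact_force: [1.4, -2.9, -1.5]
opening: 0.239
```

```bash
python3 avg.py 3; python3 wp.py  .45 .35 .25 .15 .05 -.05 -.15 -.25
```

```text
8.98 th r Ftan Frad Fz [ 0.559   0.1288 -1.1295 -2.6528 -0.8836] sd [0.001 0.    0.341 0.398 0.441] Ft [-1.4 -1.4 -0.6]
0.45 [-0.0082, -0.0111]; 0.35 [-0.0146, -0.0223]; 0.25 [-0.0198, -0.0341]; 0.15 [-0.0239, -0.0464]; 0.05 [-0.0266, -0.059]; -0.05 [-0.0281, -0.0718]; -0.15 [-0.0284, -0.0847]; -0.25 [-0.0273, -0.0975];
```

>>> carry_out([
  [-0.0082,-0.0111,0],
  [-0.0146,-0.0223,0],
  [-0.0198,-0.0341,0],
  [-0.0239,-0.0464,0],
  [-0.0266,-0.059,0],
  [-0.0281,-0.0718,0],
  [-0.0284,-0.0847,0],
  [-0.0273,-0.0975,0],
], roll=[0,0,0,0,0,0,0,0])

```text
clock: 9.65
tool_pos: [0.4947, 0.0235, 0.1972]
eef_rot: [0.998, -0.064, 0.001, 0.0]
contact_force: [1.3, 2.7, -2.9]
opening: 0.241
```

```bash
python3 st.py; python3 wp.py  -.35 -.45 -.52 -.55
```

```text
t 9.65 pos [0.4947 0.0235 0.1972] r 0.129 theta -0.253 F [ 1.2651  2.6889 -2.9008] Ftan(cw) 2.49 Frad -1.62 open 0.241 yang 1.4436807520094461 q [-0.1479  0.6176  0.0107  2.0211 -0.011   0.501  -1.8275]
-0.35 [0.0033, -0.0123]; -0.45 [0.0069, -0.0247]; -0.52 [0.0101, -0.0331]; -0.55 [0.0117, -0.0366];
```

>>> carry_out([
  [0.0033,-0.0123,0],
  [0.0069,-0.0247,0],
  [0.0101,-0.0331,0],
  [0.0113,-0.036,0],
  [0.0113,-0.036,0],
], roll=[0,0,0,0,0])

```text
clock: 10.07
tool_pos: [0.5051, -0.0137, 0.1972]
eef_rot: [0.998, -0.064, 0.0, 0.001]
contact_force: [0.4, -0.6, 0.8]
opening: 0.245
```

```bash
python3 avg.py 4; python3 wp.py -.5 -.45 -.4 -.35 -.3 -.25 -.2 -.15 -.1
```

```text
10.22 th r Ftan Frad Fz [-0.5445  0.1304 -0.0968  1.7018  1.0271] sd [0.004 0.    0.367 1.085 0.218] Ft [-0.7 -0.1  0.2  0.2]
-0.5 [-0.0008, 0.0054]; -0.45 [-0.0031, 0.0114]; -0.4 [-0.005, 0.0176]; -0.35 [-0.0067, 0.0238]; -0.3 [-0.008, 0.0301]; -0.25 [-0.009, 0.0365]; -0.2 [-0.0097, 0.0429]; -0.15 [-0.0101, 0.0493]; -0.1 [-0.0101, 0.0558];
```

Now the careful forward swing, about 6 mm per call, checking the force each time.

>>> carry_out([
  [-0.0012,0.003,0],
  [-0.0023,0.006,0],
], roll=[0,0])

```text
clock: 10.38
tool_pos: [0.502, -0.0061, 0.1972]
eef_rot: [0.998, -0.063, -0.0, 0.001]
contact_force: [-1.1, -0.5, 1.0]
opening: 0.243
```

>>> carry_out([
  [-0.001,0.003,0],
  [-0.002,0.006,0],
], roll=[0,0])

```text
clock: 10.55
tool_pos: [0.4996, 0.0009, 0.1972]
eef_rot: [0.998, -0.063, -0.001, 0.0]
contact_force: [-0.8, -0.2, -0.2]
opening: 0.241
```

>>> carry_out([
  [-0.0009,0.003,0],
  [-0.0018,0.006,0],
], roll=[0,0])

```text
clock: 10.72
tool_pos: [0.4979, 0.0072, 0.1972]
eef_rot: [0.998, -0.062, -0.0, 0.001]
contact_force: [-0.7, -3.4, -1.0]
opening: 0.234
```

>>> carry_out([
  [-0.0007,0.003,0],
  [-0.0013,0.006,0],
], roll=[0,0])

```text
clock: 10.88
tool_pos: [0.4965, 0.0129, 0.1972]
eef_rot: [0.998, -0.063, -0.0, 0.001]
contact_force: [-0.7, -3.2, 0.3]
opening: 0.24
```

```bash
python3 avg.py 2; python3 wp.py -.3 -.25 -.2 -.15 -.1
```

```text
10.93 th r Ftan Frad Fz [-0.3313  0.13   -2.4075  1.2735  0.1458] sd [0.003 0.    0.54  0.045 0.173] Ft [-2.9 -1.9]
-0.3 [0.0003, 0.0037]; -0.25 [-0.0007, 0.0101]; -0.2 [-0.0014, 0.0165]; -0.15 [-0.0018, 0.023]; -0.1 [-0.0018, 0.0294];
```

>>> carry_out([
  [-0.0004,0.003,0],
  [-0.0006,0.006,0],
], roll=[0,0])

```text
clock: 11.1
tool_pos: [0.4954, 0.0197, 0.1972]
eef_rot: [0.998, -0.062, -0.001, 0.001]
contact_force: [-1.7, -3.7, 1.3]
opening: 0.241
```

>>> carry_out([
  [-0.0003,0.003,0],
  [-0.0006,0.006,0],
], roll=[0,0])

```text
clock: 11.27
tool_pos: [0.4946, 0.0259, 0.1972]
eef_rot: [0.998, -0.062, -0.001, 0.001]
contact_force: [-1.3, -2.6, 1.4]
opening: 0.24
```

>>> carry_out([
  [-0.0002,0.003,0],
  [-0.0004,0.006,0],
], roll=[0,0])

```text
clock: 11.43
tool_pos: [0.4941, 0.0323, 0.1972]
eef_rot: [0.998, -0.062, -0.001, 0.001]
contact_force: [-1.1, -2.5, 0.7]
opening: 0.243
```

>>> carry_out([
  [0,0.003,0],
  [0,0.006,0],
], roll=[0,0])

```text
clock: 11.6
tool_pos: [0.4939, 0.0387, 0.1971]
eef_rot: [0.998, -0.062, -0.001, 0.001]
contact_force: [-1.7, -1.6, 1.0]
opening: 0.242
```

```bash
python3 avg.py 2; python3 wp.py -.15 -.1 -.05 0 .05 .1
```

```text
11.65 th r Ftan Frad Fz [-0.1316  0.1296 -1.6006  1.8574  1.5524] sd [0.003 0.    0.038 0.096 0.554] Ft [-1.6 -1.6]
-0.15 [0.0007, -0.0028]; -0.1 [0.0006, 0.0037]; -0.05 [0.0009, 0.0101]; 0.0 [0.0015, 0.0165]; 0.05 [0.0024, 0.0229]; 0.1 [0.0036, 0.0293];
```

>>> carry_out([
  [0.0004,0.003,0],
  [0.0006,0.006,0],
], roll=[0,0])

```text
clock: 11.82
tool_pos: [0.4941, 0.0458, 0.1971]
eef_rot: [0.998, -0.062, -0.002, 0.001]
contact_force: [-1.5, -2.6, 2.9]
opening: 0.241
```

>>> carry_out([
  [0.0002,0.003,0],
  [0.0004,0.006,0],
], roll=[0,0])

```text
clock: 11.98
tool_pos: [0.4945, 0.0523, 0.1971]
eef_rot: [0.998, -0.062, -0.002, 0.001]
contact_force: [-1.7, -2.0, 1.1]
opening: 0.241
```

>>> carry_out([
  [0.0004,0.003,0],
  [0.0008,0.006,0],
], roll=[0,0])

```text
clock: 12.15
tool_pos: [0.4954, 0.0588, 0.1971]
eef_rot: [0.998, -0.062, -0.002, 0.0]
contact_force: [-1.2, -3.1, 2.0]
opening: 0.24
```

>>> carry_out([
  [0.0006,0.003,0],
  [0.0012,0.006,0],
], roll=[0,0])

```text
clock: 12.32
tool_pos: [0.4961, 0.0635, 0.1971]
eef_rot: [0.998, -0.062, -0.002, 0.002]
contact_force: [-2.3, -9.5, 3.8]
opening: 0.24
```

```bash
python3 avg.py 2; python3 wp.py .1 .15 .2 .25 .3
```

```text
12.37 th r Ftan Frad Fz [ 0.0578  0.1293 -8.9163  0.835   3.8305] sd [0.    0.    0.829 0.17  0.013] Ft [-9.7 -8.1]
0.1 [0.0013, 0.0052]; 0.15 [0.0029, 0.0115]; 0.2 [0.0048, 0.0177]; 0.25 [0.0069, 0.0238]; 0.3 [0.0094, 0.0297];
```

Tight stop felt at about θ=0.04. Before adjusting I'll average readings.

```bash
python3 avg.py 5; python3 st.py
```

```text
12.57 th r Ftan Frad Fz [ 0.0555  0.1293 -7.6748  1.4407  3.0137] sd [0.001 0.    0.452 0.462 0.487] Ft [-8.1 -8.  -7.1 -7.2 -8. ]
t 12.57 pos [0.4961 0.0631 0.1971] r 0.1283 theta 0.056 F [-3.3023 -7.5356  2.4101] Ftan(cw) -7.99 Frad 1.96 open 0.241 yang 1.4459585652821396 q [-0.2341  0.6249  0.0227  2.0016 -0.0227  0.5207 -1.8915]
```

>>> carry_out([
  [0.0003,0.002,0],
  [0.0005,0.003,0],
  [0.0006,0.004,0],
], roll=[0,0,0])

```text
clock: 12.82
tool_pos: [0.4963, 0.0642, 0.1971]
eef_rot: [0.998, -0.064, -0.003, 0.004]
contact_force: [-1.3, -10.5, 3.5]
opening: 0.237
```

```bash
python3 avg.py 4; python3 st.py
```

```text
12.97 th r Ftan Frad Fz [ 0.0632  0.1293 -9.8663  0.1066  3.4691] sd [0.    0.    0.47  0.545 0.261] Ft [-10.5  -9.3  -9.6 -10. ]
t 12.97 pos [0.4963 0.0642 0.1971] r 0.1283 theta 0.064 F [-1.9014 -9.8646  3.1085] Ftan(cw) -10.05 Frad 0.09 open 0.239 yang 1.4432122106440126 q [-0.2414  0.6259  0.0278  1.9994 -0.0219  0.524  -1.8982]
```

>>> carry_out([
  [0.0004,0.003,0],
  [0.0006,0.004,0],
  [0.0008,0.0048,0],
  [0.0008,0.0048,0],
], roll=[0,0,0,0])

```text
clock: 13.3
tool_pos: [0.4965, 0.0651, 0.1971]
eef_rot: [0.998, -0.066, -0.004, 0.006]
contact_force: [-2.3, -11.2, 3.9]
opening: 0.24
```

```bash
python3 avg.py 4; python3 st.py
```

```text
13.45 th r Ftan Frad Fz [  0.0702   0.1293 -11.3404   0.1978   3.9542] sd [0.    0.    0.188 0.588 0.138] Ft [-11.4 -11.  -11.5 -11.4]
t 13.45 pos [0.4964 0.0651 0.1971] r 0.1283 theta 0.072 F [ -2.9384 -11.0728   3.7953] Ftan(cw) -11.43 Frad 0.81 open 0.242 yang 1.4395363605812415 q [-0.2497  0.6272  0.0341  1.9967 -0.0206  0.5283 -1.9062]
```

>>> carry_out([
  [0.0008,0.0052,0],
  [0.0008,0.0057,0],
  [0.0008,0.0057,0],
  [0.0008,0.0057,0],
  [0.0008,0.0057,0],
  [0.0008,0.0057,0],
], roll=[0,0,0,0,0,0])

```text
clock: 13.95
tool_pos: [0.4966, 0.0659, 0.1971]
eef_rot: [0.998, -0.068, -0.004, 0.009]
contact_force: [-2.5, -13.0, 4.4]
opening: 0.237
```

```bash
python3 avg.py 16; python3 - <<'E'
from h import *
p=snapshot('scene');im=cv2.cvtColor(p['img'],cv2.COLOR_RGB2BGR)[140:320,230:420];cv2.imwrite('pics/s4.png',cv2.resize(im,None,fx=3,fy=3,interpolation=2))
E
python3 wp.py 0 -.1 -.2 -.3 -.4 -.5 -.55
```

```text
14.7 th r Ftan Frad Fz [  0.0771   0.1293 -13.4027  -0.274    3.7335] sd [0.    0.    0.485 0.551 0.423] Ft [-13.2 -13.7 -12.9 -13.7 -13.1 -14.2 -13.4 -14.4 -13.4 -13.3 -13.3 -13.9
 -12.5 -13.7 -12.9 -12.8]
0.0 [-0.0012, -0.0099]; -0.1 [-0.0021, -0.0228]; -0.2 [-0.0017, -0.0357]; -0.3 [0.0, -0.0484]; -0.4 [0.003, -0.061]; -0.5 [0.0072, -0.0732]; -0.55 [0.0098, -0.0791];
```

View pics/s4.png

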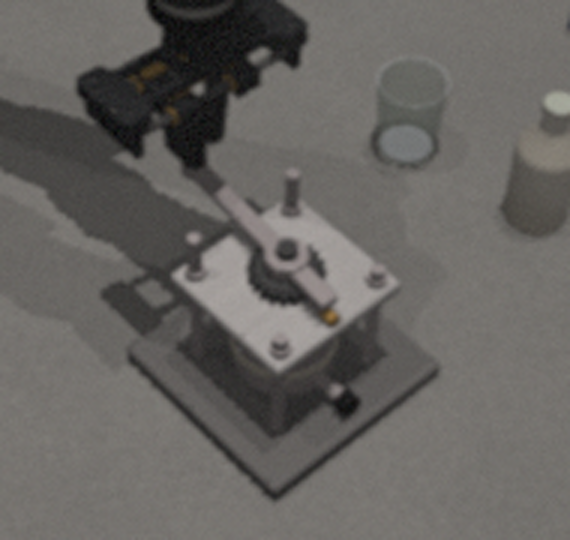

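Held for about 1.2 s at 13.4 N mean (12.5–14.4). The view shows the lever mid-range, away from both rods, so the stop is the screw. Now the swing back.

>>> carry_out([
  [0,-0.003,0],
  [-0.0012,-0.0099,0],
  [-0.0021,-0.0228,0],
  [-0.0017,-0.0357,0],
  [0,-0.0484,0],
  [0.003,-0.061,0],
  [0.0055,-0.069,0],
  [0.0055,-0.069,0],
], roll=[0,0,0,0,0,0,0,0])

```text
clock: 15.42
tool_pos: [0.5019, -0.0048, 0.1971]
eef_rot: [0.998, -0.069, -0.005, 0.009]
contact_force: [-3.9, -2.6, 4.7]
opening: 0.236
```

```bash
python3 avg.py 2;  python3 wp.py -.5 -.54 -.56 -.58 -.6 -.61
```

```text
15.47 th r Ftan Frad Fz [-0.4738  0.13   -0.7989  4.9513  4.955 ] sd [0.003 0.    0.238 0.365 0.227] Ft [-1.  -0.6]
-0.5 [0.0023, -0.0032]; -0.54 [0.0043, -0.0079]; -0.56 [0.0054, -0.0103]; -0.58 [0.0065, -0.0126]; -0.6 [0.0077, -0.0149]; -0.61 [0.0083, -0.016];
```

>>> carry_out([
  [0.0025,-0.004,0],
  [0.0043,-0.0079,0],
  [0.0054,-0.0103,0],
], roll=[0,0,0])

```text
clock: 15.72
tool_pos: [0.5059, -0.0145, 0.1971]
eef_rot: [0.998, -0.069, -0.006, 0.01]
contact_force: [-5.4, -2.5, 6.6]
opening: 0.239
```

```bash
python3 avg.py 3;  python3 wp.py -.58 -.59 -.6 -.61 -.62
```

```text
15.82 th r Ftan Frad Fz [-0.5607  0.13   -0.7236  5.9427  6.162 ] sd [0.002 0.    0.598 0.543 0.512] Ft [ 0.  -0.8 -1.4]
-0.58 [0.002, -0.0017]; -0.59 [0.0025, -0.0029]; -0.6 [0.0031, -0.004]; -0.61 [0.0037, -0.0051]; -0.62 [0.0044, -0.0063];
```

>>> carry_out([
  [0.002,-0.0017,0],
  [0.0028,-0.0035,0],
], roll=[0,0])

```text
clock: 15.98
tool_pos: [0.5078, -0.0184, 0.1971]
eef_rot: [0.998, -0.069, -0.007, 0.01]
contact_force: [-5.8, -2.8, 6.0]
opening: 0.242
```

```bash
python3 avg.py 3;  python3 wp.py -.6 -.61 -.62 -.63
```

```text
16.08 th r Ftan Frad Fz [-0.5946  0.1301 -0.272   6.5064  5.6892] sd [0.002 0.    0.756 0.292 0.377] Ft [ 0.2  0.4 -1.3]
-0.6 [0.0012, 0.0]; -0.61 [0.0018, -0.0011]; -0.62 [0.0024, -0.0022]; -0.63 [0.003, -0.0034];
```

>>> carry_out([
  [0.001,-0.001,0],
  [0.0024,-0.0025,0],
], roll=[0,0])

```text
clock: 16.25
tool_pos: [0.509, -0.0207, 0.197]
eef_rot: [0.998, -0.069, -0.008, 0.01]
contact_force: [-8.9, 1.7, 9.6]
opening: 0.242
```

```bash
python3 avg.py 3; python3 - <<'E'
from h import *
p=snapshot('wrist');save(p,'w5.png')
E
python3 wp.py -.62 -.63 -.64
```

```text
16.35 th r Ftan Frad Fz [-0.6107  0.13    3.5188  6.4114  8.4294] sd [0.    0.    1.622 0.759 0.857] Ft [5.7 1.9 2.9]
-0.62 [0.0015, -0.0006]; -0.63 [0.0021, -0.0017]; -0.64 [0.0028, -0.0028];
```

View pics/w5.png

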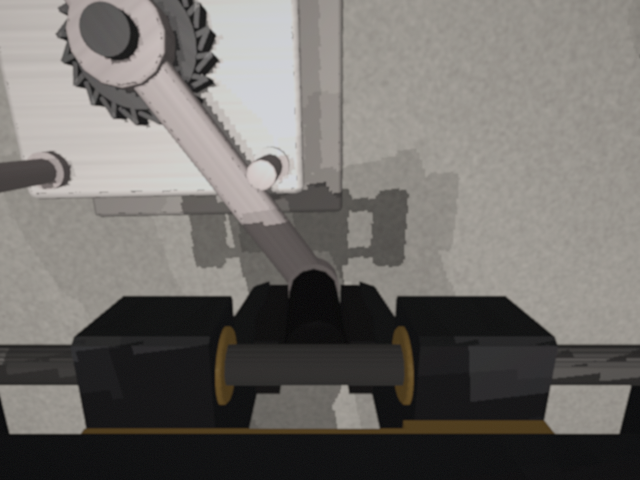

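Contact with the -y rod shows at pixel (262,172), and the force confirms it. I'll press a touch more, then release and rise.

>>> carry_out([
  [0.0015,-0.0018,0],
  [0.0015,-0.0018,0],
  [0.0015,-0.0018,0],
], roll=[0,0,0])

```text
clock: 16.65
tool_pos: [0.509, -0.0207, 0.197]
eef_rot: [0.998, -0.068, -0.01, 0.009]
contact_force: [-6.3, 0.0, 7.2]
opening: 0.244
```

```bash
python3 avg.py 2
```

```text
16.7 th r Ftan Frad Fz [-0.611   0.1301  3.8485  5.3951  7.3375] sd [0.    0.    0.821 0.185 0.155] Ft [3.  4.7]
```

>>> carry_out([
  [0,0,0],
  [0,0,0],
  [0,0,0],
  [0,0,0],
  [0,0,0],
  [0,0,0],
  [0,0,0],
  [0,0,0],
], roll=[0,0,0,0,0,0,0,0], gripper=0.65)

```text
clock: 17.37
tool_pos: [0.5091, -0.0207, 0.197]
eef_rot: [0.998, -0.068, -0.01, 0.009]
contact_force: [-0.5, 0.5, -0.2]
opening: 0.647
```

```bash
python3 avg.py 2;python3 st.py
```

```text
17.42 th r Ftan Frad Fz [-0.6114  0.13    0.0889  0.0898 -0.1029] sd [0.    0.    0.636 0.097 0.08 ] Ft [ 0.7 -0.5]
t 17.42 pos [ 0.5091 -0.0206  0.197 ] r 0.1291 theta -0.615 F [ 0.2658 -0.4783 -0.023 ] Ftan(cw) -0.55 Frad -0.01 open 0.65 yang 1.43436801354743 q [-0.0717  0.6389  0.0194  1.9618  0.0086  0.5628 -1.7707]
```

>>> carry_out([
  [0,0,0.01],
  [0,0,0.03],
  [0,0,0.05],
  [0,0,0.07],
  [0,0,0.09],
  [-0.02,-0.02,0.1],
  [-0.04,-0.05,0.1],
  [-0.04,-0.05,0.1],
], roll=[0,0,0,0,0,0,0,0])

```text
clock: 18.08
tool_pos: [0.465, -0.0767, 0.2977]
eef_rot: [0.997, -0.072, -0.011, 0.011]
contact_force: [-0.5, 0.5, -0.4]
opening: 0.65
```

>>> carry_out([
  [0,-0.03,0],
  [0,-0.06,0],
  [0,-0.1,0],
  [0,-0.14,0],
  [0,-0.18,0],
  [0,-0.2,0],
  [0,-0.2,0],
  [0,-0.2,0],
], roll=[0,0,0,0,0,0,0,0])

```text
clock: 18.75
tool_pos: [0.4644, -0.2778, 0.2973]
eef_rot: [0.997, -0.074, -0.011, 0.011]
contact_force: [-0.1, 0.6, -0.2]
opening: 0.653
```

```bash
python3 st.py; python3 - <<'E'
from h import *
np.set_printoptions(precision=4,suppress=True)
p=snapshot('top');im=cv2.cvtColor(p['img'],cv2.COLOR_RGB2BGR)[130:360,130:480];cv2.imwrite('pics/t6.png',cv2.resize(im,None,fx=2.2,fy=2.2,interpolation=2))
C=cloud(p);m=(p['range_z']>0)&(C[...,2]>.2)&(C[...,2]<.216)&(np.hypot(C[...,0]-.51,C[...,1]+.02)<.05)
g=C[m].mean(0);d=g[:2]-[.6235,.041];print(m.sum(),g,np.arctan2(d[1],-d[0])-.117)
for q in ['wash_bottle','beaker','jar']:
    r=tip_of(p,q)[0];print(q,atz(p,r['pixel'],0))
E
```

```text
t 18.75 pos [ 0.4644 -0.2778  0.2973] r 0.3558 theta -1.227 F [-0.1365  0.6098 -0.2102] Ftan(cw) 0.39 Frad -0.49 open 0.653 yang 1.4228868021586258 q [ 0.4159  0.53    0.0339  1.7685  0.0163  0.8564 -1.2844]
94 [ 0.5075 -0.0195  0.2086] -0.5974297661489513
wash_bottle [0.6807 0.3465 0.    ]
beaker [0.5308 0.3395 0.    ]
jar [ 0.6131 -0.3257  0.    ]
```

View pics/t6.png

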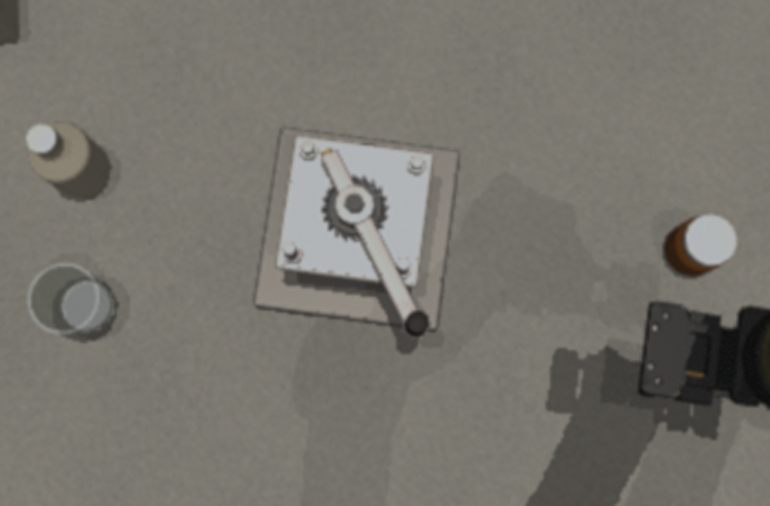

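The lever rests against the -y rod at θ≈-0.597, the arm is clear, and the bystanders are in place. Handing in.

```bash
python3 -c "
from plant import finish_job
print(finish_job())"
```

```text
the job is handed in; nothing more can be done
None
```

The filter press screw is tight, the lever is back against its -y rod and released, and the job was handed in at about 19 s of the 64 s allowed.

- **Tightening:** It took three clockwise swings. On the third, the springy stop came at a lever angle of about +0.04 rad, well clear of both rods. The pull then rose by about 2 N per mm, against the 1.6 N per mm given.
- **Snug hold:** I held for about 1.2 s at a mean of 13.4 N along the lever's swing. Single noisy readings ran from 12.5 to 14.4 N, and the sensor read about zero after release. Readings come only at intervals, so a brief higher peak between them can't be ruled out, but I saw none above 14.4 N.
- **Lever at rest:** I swung it back until the rod pushed back with about 4 N, then let go. The last top view puts it at -0.597 rad, where the rod stop is at -0.6.
- **Surroundings:** The arm is clear and touching nothing. The wash bottle, beaker and jar are where they started, to within about 7 mm, which is what the detection scatters by.

I judged tightness only by feel and did not measure the foot height with the cameras. During the hold and the swing back, the gripper tilted by about 0.02 rad and put up to about 10 N of sideways and vertical load on the grip; this went away on release.

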